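# Load and lock a gas cartridge in the portable stove

## Robot

A 7-joint arm with a two-finger parallel gripper is mounted at the origin on the work surface. World frame = base frame: x ahead of the robot, y to its left, z up, the work surface at z = 0. Lengths are in m, angles in rad, forces in N, time in s.
With the tool pointing down it reaches from about 0.4 to 0.85 m from the base axis. Payload 4.5 kg.
Tool frame: the origin (TCP) lies midway between the tips of the shut fingers; the grasp point (between the pads) lies 19 mm behind it; z points along the fingers, y is the line along which they close (so a half turn about z gives the same grasp; the last joint's range is limited). The gripper opens to 88 mm and grips with 3 to 60 N. Pads are 18 mm wide; open, the fingers measure 123 mm over their backs; the gripper's body (75 mm by 187 mm) begins 45 mm behind the grasp point.
Start: joints at [1.284, 0.689, -0.195, 1.565, 0.157, 0.902, -0.215], TCP at [0.197, -0.593, 0.239] pointing down, gripper open.
Joint ranges: [-3.01, 3.01], [-0.46, 2.08], [-1.47, 1.51], [0.13, 2.56], [-1, 4.14], [0.04, 2.09], [-2.66, 2.66]. Speed limits (rad/s): [2.57, 2.57, 3.14, 3.14, 3.14, 3.14, 3.14].

## Interface

Orientations are given as a unit quaternion [x, y, z, w].
In Python, from cell import observe, cams, order gives the robot as it stands.
- The arm moves only by the tool send_rows, never from a script. Its argument "plan" is a list of rows, each a list of 6 numbers: the shift along the tool's x, y, z in units of 30 mm (1.0 is 30 mm), then the turn, a rotation vector about the tool's x, y, z in units of 10 degrees (1.0 is 10 degrees). In form: [[tx, ty, tz, ax, ay, az], ...]. A call has 1 to 20 rows; each row shifts and turns the commanded pose from where the row before left it, along the tool's axes as they then stand; what a row does not reach is not made up. A row lasts 1/8 s, in which the tool goes at most 62.5 mm and 10.7 degrees, less where a joint would pass 70% of its speed; a pose out of reach is approached as far as the arm can. A call is refused whole if a number of a shift passes 1 or a number of a turn 1, either way. A call with a gripper value outside its range is refused whole. "grip" is the opening, from 0 (shut) to 1 (fully open), set as the call begins (left out, the last holds). The fingers move at their own pace and stop on an object; "squeeze" is the grip in N (left out, the last holds). Time passes only in rows, so rows that do not move let the fingers close. It gives the time, the measured TCP pose, the force, the opening and the grip force at its end, in the units of the state.
- observe(): the state, without advancing time (a new reading comes with each control period).
- cams.capture(name): name is "scene" or "top" or "wrist"; returns (picture, depth): 480x640x3 uint8, blue, green, red; 480x640 float32, m along the optical axis (not along the pixel's ray), 0 where there is no reading.
- cams.camera_info(name): a dict with "intrinsics" (3x3 intrinsics, pixels), "extrinsics" (4x4, takes a point from camera to world coordinates); the wrist camera has in their place "tool_from_camera" (4x4, takes a point from camera to tool coordinates, whose origin is the TCP and whose axes are the flange's). Camera axes: x right, y down, z forward; pixel columns grow to the right and rows downward; lengths in m; the calibration is good to about 2 mm. A picture is of the moment at which its call begins: read the wrist's pose just before it. camera_info takes no time and is no camera call.
- order.job_done(): hands the job in; it is judged then, once.
Trained networks look in the newest picture that a camera, given by its name, has taken for a name from the list of things; names that differ only in an ending like _2 or _b are one class to them, and where a whole thing is asked for, a point or a joint stands for the part that bears it (a point fixed in the world has none). Each returns a list of dicts, best first, with "score" (0 to 1); they miss things now and then, are a little off and sometimes report something else, mostly with a low value. They report only what shows in the picture. A call takes as long as a camera call.
- cams.boxes_of(camera, target): "location" ([x, y, z] in m, in the coordinates of the camera as it stood for that picture, good to about 4 mm: the middle of the surface that is visible of it).
The state is a dict: "time_s": time; "q": joint angles; "dq": joint speeds; "effort": joint torques, N m; "tool_pos": TCP position; "orientation": TCP orientation; "wrist_force": force on the tool from outside, world axes, zero at the start; "moment": the same for the moment, N m; "finger_gap": opening from 0.0 (shut) to 1.0 (fully open); "grip_force": force on a finger pad.
Only numpy, scipy, OpenCV 4.12 (cv2) and the standard library are available. Lean on these libraries where they do the work, as an engineer would, in place of code of your own. Each camera call takes 0.05 s, during which the arm holds its last target. There are 200 camera calls.

## Task

Take the green-banded gas cartridge from the wire stand, lay it gently in the cradle of the portable stove with its nozzle towards the regulator and its notch straight up, and let go of it. Then press the red locking lever on the front panel all the way down until it comes to its stop, so that the cartridge is driven fully home, but do not force the lever; leave everything else where it stands.

Things in the scene. Friction and masses are not known exactly. Their poses are not given: they have to be found in the camera images.
- can_mid (a point): Where to grasp the fresh gas cartridge: on its axis, 80 mm ahead of its base. Grey steel can with a green band, 67 mm in diameter, lying level in the wire stand, nozzle roughly towards the robot. Frame: z along the can towards the nozzle, x from the axis towards the notch. In the stand the can is rolled, so that the notch leans up to 0.5 rad to either side of straight up.
- cartridge: The same cartridge; origin at the centre of its base, axes as can_mid; 0.25 to 0.4 kg. The straight can is 150 mm long; at 170 to 175 mm sits a steel collar 49 mm in diameter, whose notch is a gap 11 mm wide; the white nozzle ends at 182 mm. A dark weld seam along the can and two red marks lie in line with the notch.
- can_tip (a point): Tip of the cartridge's white nozzle, on the can's axis, 102 mm ahead of can_mid. Same frame axes as can_mid.
- stand: Fixed chrome wire stand, 170 mm long and 78 mm wide, with two V-shaped wire saddles 45 mm either side of can_mid; between them the can is free underneath. Origin at the base of the can as first lying in it, on its axis, 72 mm above the table; z along the can to the nozzle, x up.
- stove: Portable gas stove, fixed, 352 mm wide, 300 mm deep; origin at the centre of its underside; x to its back, y to its left, z up. Its front panel (74 mm high) looks roughly to the robot. Burner and pan support (89 mm high) on the left, open cartridge bay on the right: free for 65 mm either side of the bay axis, between a 35 mm high outer wall and the 61 mm high burner housing.
- seat (a point): Point on the bay axis, 58 mm above the table, where can_mid belongs when the can is laid in; axes as the stove. The can lies along the stove's x, nozzle to the front (-x), notch up, with 5 mm of play to the front (tab) and back (pusher). The notch then faces a red guide tab (6 mm wide, 8 mm long) over the regulator mouth: if it is more than 0.1 rad off, the collar hits the tab and the lever jams.
- home_tip (a point): Where the tip of the nozzle is when the cartridge is fully home in the regulator: on the bay axis, 122 mm ahead (-x of the stove) of seat, 58 mm above the table. From the laid-in place the cartridge is driven about 20 mm forward.
- cradle: The two steel V-shaped saddles in the stove's bay that carry the can, 14 mm thick, at 57 mm ahead of and 47 mm behind seat.
- lever_press (a point): Middle of the upper face of the lever's red pad, where to press: 64 mm from the pivot, about 30 mm out from the front panel, 79 mm above the table when up; down to the stop it sinks by a little under 40 mm.
- spent_can: Bystander: yellow empty cartridge standing upright, 67 mm in diameter, 182 mm tall. Origin at the centre of its underside.
- cup_stack: Bystander: stack of white paper cups upside down, 80 mm in diameter, 154 mm tall. Origin at the centre of its underside.
- can_cap: Bystander: red plastic cap of the cartridge, 68 mm in diameter, 22 mm tall, lying on the table. Origin at the centre of its underside.
- leak_spray: Bystander: spray bottle with leak-test fluid, 68 mm in diameter, 165 mm tall. Origin at the centre of its underside.
- food_tin: Bystander: food tin, 76 mm in diameter, 110 mm tall. Origin at the centre of its underside.
- saucepan: Bystander: aluminium saucepan with two small side handles, 150 mm in diameter, 75 mm tall. Origin at the centre of its underside.
- lever: Locking lever on the stove's front panel, ending in a red pad 28 mm long, 32 mm wide and 8 mm thick. Origin on its pivot (axis along the stove's y), 56 mm above the table. Pressed down from open (up) to its stop (locked), it moves the pusher behind the can 24 mm forward; the stop must be felt. Stiff: about 7 to 13 N on the pad move it, and it stays where it is left. It starts up.

How it is judged:
By the outcome, as a careful person would: the job done as asked, in the order asked, and still so for the second after the job is handed in, with the robot touching nothing.
It also fails if it takes over 54 s, if anything falls off the work surface, if the arm or the gripper's body presses on something with over 40 N, if the wrist force passes 120 N, or if a joint passes its speed limit or range.

## Working session

There is one attempt and no reset: what is moved stays moved. The work goes in short steps, Python scripts to look and compute and a tool call to move; the robot and the scene stay as the last step left them, time stands still between calls to the robot, and variables do not carry over. Pictures are saved under pics/ and viewed, at most 10 in all, crops included, and the job is handed in when it is done.

Besides the shell and the picture viewer there is one more tool, called after "Call:" as name(argument=value, ...), one argument or row to a line, values as JSON. send_rows: Moves the arm, as the interface text tells. Its arguments: {"type":"object","properties":{"plan":{"type":"array","items":{"type":"array","items":{"type":"number"}}},"grip":{"type":"number"},"squeeze":{"type":"number"}},"required":["plan"]}

```bash
mkdir -p pics
cat > h.py <<'E'
import numpy as np, cv2
from scipy.spatial.transform import Rotation as R
from cell import observe, cams, order
def T(cam, s=None):
    i=cams.camera_info(cam)
    if cam!="wrist": return np.array(i["extrinsics"]),np.array(i["intrinsics"])
    s=s or observe(); M=np.eye(4); M[:3,:3]=R.from_quat(s["orientation"]).as_matrix(); M[:3,3]=s["tool_pos"]
    return M@np.array(i["tool_from_camera"]),np.array(i["intrinsics"])
def cloud(cam,depth,E,K):
    v,u=np.mgrid[:480,:640]; d=depth
    P=np.stack([(u-K[0,2])/K[0,0]*d,(v-K[1,2])/K[1,1]*d,d],-1)
    return P@E[:3,:3].T+E[:3,3]
E
cat > a.py <<'E'
from h import *
for c in ["scene","top"]:
    E,K=T(c); im,d=cams.capture(c); cv2.imwrite(f"pics/{c}0.png",im); np.save(f"{c}0.npy",cloud(c,d,E,K)); np.save(f"{c}0d.npy",d)
    print(c,E[:3,3].round(3))
    for t in ["cartridge","can_mid","can_tip","stand","stove","lever","lever_press","cradle","spent_can","cup_stack","can_cap","leak_spray","food_tin","saucepan"]:
        for r in cams.boxes_of(c,t)[:2]:
            print(t,round(r["score"],2),(E[:3,:3]@np.array(r["location"])+E[:3,3]).round(3))
s=observe(); print(s)
E
python3 a.py
```

```text
scene [ 1.35  -0.203  0.673]
cartridge 0.95 [ 0.558 -0.401  0.093]
cartridge 0.52 [0.501 0.492 0.101]
can_mid 0.68 [ 0.557 -0.405  0.094]
can_tip 0.72 [ 0.557 -0.406  0.091]
can_tip 0.53 [ 0.557 -0.381  0.002]
stand 0.65 [ 0.558 -0.38   0.004]
stand 0.24 [ 0.558 -0.404  0.09 ]
stove 0.63 [0.659 0.07  0.059]
lever 0.68 [0.511 0.017 0.072]
lever 0.47 [ 0.556 -0.401  0.091]
lever_press 0.66 [0.512 0.014 0.069]
lever_press 0.2 [ 0.557 -0.401  0.093]
cradle 0.63 [0.637 0.509 0.041]
cradle 0.56 [ 0.651 -0.011  0.034]
spent_can 0.56 [0.503 0.492 0.101]
cup_stack 0.78 [0.408 0.48  0.079]
cup_stack 0.66 [0.38  0.314 0.072]
can_cap 0.74 [ 0.326 -0.148  0.017]
leak_spray 0.87 [ 0.748 -0.285  0.093]
food_tin 0.9 [0.378 0.312 0.073]
food_tin 0.18 [ 0.749 -0.285  0.091]
saucepan 0.85 [0.635 0.513 0.042]
top [0.347 0.05  1.747]
cartridge 0.85 [ 0.502 -0.404  0.1  ]
can_mid 0.63 [ 0.506 -0.405  0.103]
can_tip 0.93 [ 0.504 -0.402  0.098]
can_tip 0.51 [0.66  0.104 0.06 ]
stand 0.44 [ 0.502 -0.377  0.01 ]
stand 0.21 [0.658 0.102 0.062]
stove 0.87 [0.657 0.108 0.061]
stove 0.49 [ 0.506 -0.375  0.011]
le
[... 392 characters left out ...]
me_s': 1.5, 'q': array([ 1.28378804,  0.68909164, -0.1945982 ,  1.56530018,  0.15729249,
        0.90252257, -0.21509542]), 'dq': array([-0.00101736, -0.00073234,  0.00012107, -0.00220382, -0.000403  ,
        0.00164757, -0.00115087]), 'effort': array([-6.11348582e-06, -5.27482045e+01, -1.26707766e+00, -1.53742397e+01,
       -5.18746173e-02, -7.09556207e-04,  5.89120100e-05]), 'tool_pos': array([ 0.19711218, -0.59312041,  0.23874784]), 'orientation': array([9.87161144e-01, 1.59727502e-01, 1.03029515e-05, 2.89661835e-05]), 'wrist_force': array([ 0.21836224,  0.12605824, -0.23780416]), 'moment': array([0.06387012, 0.0159121 , 0.03293124]), 'grip_force': 0.0, 'finger_gap': 1.0007204418085525}
```

View images.

View pics/scene0.png

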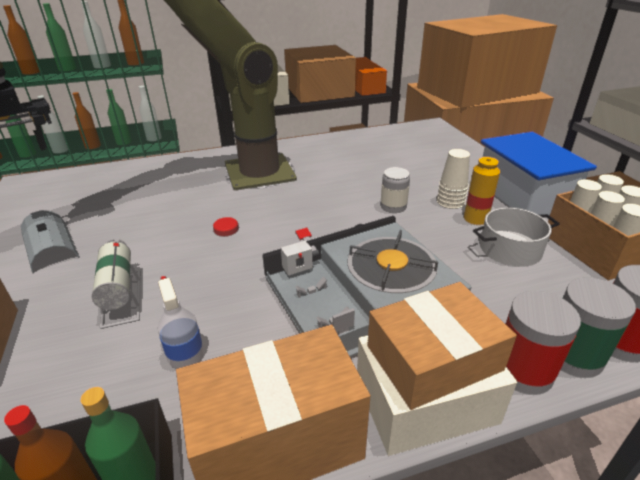

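View pics/top0.png

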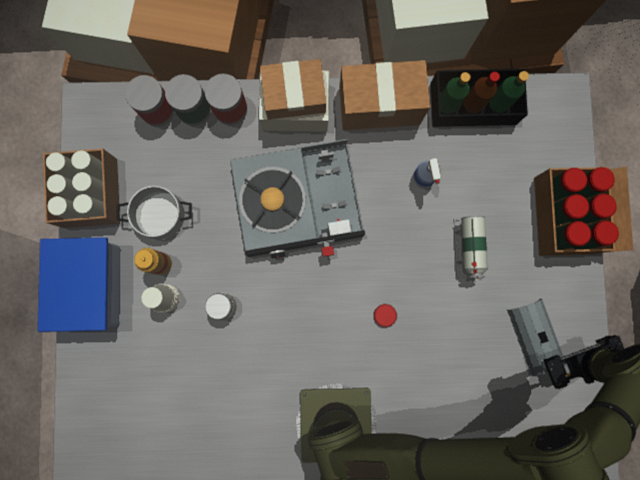

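```bash
cat > b.py <<'E'
from h import *
P=np.concatenate([np.load("top0.npy").reshape(-1,3),np.load("scene0.npy").reshape(-1,3)])
m=(abs(P[:,0]-.52)<.12)&(abs(P[:,1]+.405)<.045)&(P[:,2]>.075)&(P[:,2]<.115)
Q=P[m]; print(len(Q),Q.min(0),Q.max(0))
from scipy.optimize import least_squares
def f(p):
    x0=.5; a=np.array([1,p[1],0])/np.hypot(1,p[1]); w=Q-np.array([x0,p[0],p[2]])
    return np.linalg.norm(w-np.outer(w@a,a),axis=1)-.0335
r=least_squares(f,[-.405,0,.072],loss="soft_l1",f_scale=.002); print("can y@x=.5, slope, z",r.x,np.abs(r.fun).mean())
Z=np.load("top0.npy"); im=cv2.imread("pics/top0.png")
# stove: points with height 50-66mm => top plate
mk=((Z[...,2]>.05)&(Z[...,2]<.1)&(abs(Z[...,0]-.66)<.2)&(abs(Z[...,1]-.08)<.22))
S=Z[mk][:,:2].astype(np.float32)
print("minrect top plate",cv2.minAreaRect(S))
mk=((Z[...,2]>.025)&(Z[...,2]<.1)&(abs(Z[...,0]-.66)<.2)&(abs(Z[...,1]-.08)<.22))
print("minrect stove",cv2.minAreaRect(Z[mk][:,:2].astype(np.float32)))
hsv=cv2.cvtColor(im,cv2.COLOR_BGR2HSV)
rd=((hsv[...,0]<8)|(hsv[...,0]>172))&(hsv[...,1]>150)&(hsv[...,2]>90)
for b in [(slice(235,262),slice(315,345)),(slice(210,290),slice(455,495))]:
    q=Z[b][rd[b]]; print("red",len(q),np.median(q,0),q.min(0),q.max(0))
E
python3 b.py
```

```text
3102 [ 0.40890017 -0.44394353  0.07506752] [ 0.59444712 -0.37458518  0.11433526]
can y@x=.5, slope, z [-0.4107597   0.00730902  0.0707173 ] 0.0030687436270863057
minrect top plate ((0.6437808275222778, 0.09694334119558334), (0.3335690200328827, 0.3513276278972626), 8.928194046020508)
minrect stove ((0.6440253257751465, 0.09649404883384705), (0.33370843529701233, 0.35195621848106384), 8.830978393554688)
red 92 [0.49983911 0.01370916 0.07724969] [ 0.48744469 -0.00323267  0.06561503] [0.51463711 0.02835499 0.08842521]
red 16 [ 0.44794197 -0.40121968  0.10148805] [ 0.42813199 -0.40449355  0.09653097] [ 0.4557364  -0.39693002  0.11320793]
```

```bash
cat >> h.py <<'E'
def down(yaw,tilt=0.,axis=None):
    """tool z down, tool x at yaw; tilt about world axis"""
    c,s=np.cos(yaw),np.sin(yaw)
    M=R.from_matrix(np.array([[c,s,0],[s,-c,0],[0,0,-1.]]))
    return R.from_rotvec(tilt*np.array(axis))*M if axis is not None else M
def rows(p0,q0,p1,q1,step=.03,n=None,dec=2):
    p=np.array(p0,float);q=q0;out=[];p1=np.array(p1,float)
    tot=max(abs(q0.inv().apply(p1-p0)).max()/step,np.degrees(abs((q0.inv()*q1).as_rotvec())).max()/9.5)
    n=n or max(1,int(np.ceil(tot*1.03)))
    for k in range(n):
        f=1/(n-k)
        t=np.clip(np.round(q.inv().apply((p1-p)*f)/.03,dec),-1,1)
        a=np.clip(np.round(np.degrees((q.inv()*q1).as_rotvec()*f)/10,dec),-1,1)
        p=p+q.apply(t*.03); q=q*R.from_rotvec(np.radians(a*10)); out.append([float(x)+0. for x in np.r_[t,a]])
    print(n,"end",p.round(4),"left deg",np.degrees((q.inv()*q1).magnitude()).round(2))
    print("["+",".join("["+",".join(f"{x:g}" for x in o)+"]" for o in out)+"]")
    return p,q
def cur():
    s=observe(); return np.array(s["tool_pos"]),R.from_quat(s["orientation"])
E
python3 - <<'E'
from h import *
i=cams.camera_info("wrist");print(np.array(i["tool_from_camera"]).round(3),i["intrinsics"])
C=np.array(i["tool_from_camera"])
Rw=down(0.007)
pm=np.array([.51,-.4105,0])
rows(*cur(),[.46,-.4105,.26],Rw)
Z=np.load("top0.npy"); print("white box z",Z[228,340],Z[222:234:4,334:350:4,2].round(3))
E
```

```text
[[ 0.001 -0.946 -0.323  0.084]
 [ 1.     0.001 -0.     0.001]
 [ 0.    -0.323  0.946 -0.146]
 [ 0.     0.     0.     1.   ]] [[420.82386935   0.         321.4475043 ]
 [  0.         420.82386935 245.03133779]
 [  0.           0.           1.        ]]
11 end [ 0.46   -0.4105  0.26  ] left deg 0.02
[[0.93,-0.27,-0.06,0,0,0.16],[0.92,-0.3,-0.06,0,0,0.16],[0.91,-0.33,-0.07,0,0,0.16],[0.91,-0.35,-0.06,0,0,0.16],[0.89,-0.38,-0.07,0,0,0.17],[0.88,-0.4,-0.06,0,0,0.16],[0.87,-0.43,-0.07,0,0,0.17],[0.86,-0.45,-0.06,0,0,0.16],[0.85,-0.48,-0.07,0,0,0.17],[0.83,-0.5,-0.06,0,0,0.16],[0.82,-0.52,-0.07,0,0,0.17]]
white box z [ 0.56351574 -0.02463147  0.09224206] [[0.088 0.092 0.086 0.086]
 [0.092 0.085 0.085 0.088]
 [0.084 0.085 0.089 0.091]]
```

Call:
send_rows(
  plan=[
    [1,-0.2,-0.06,0,0,0.16],
    [1,-0.22,-0.06,0,0,0.16],
    [1,-0.25,-0.07,0,0,0.16],
    [1,-0.28,-0.06,0,0,0.16],
    [1,-0.3,-0.06,0,0,0.16],
    [1,-0.34,-0.06,0,0,0.16],
    [1,-0.38,-0.07,0,0,0.17],
    [1,-0.4,-0.06,0,0,0.16],
    [1,-0.43,-0.07,0,0,0.17],
    [1,-0.45,-0.06,0,0,0.16],
    [0.9,-0.48,-0.07,0,0,0.17],
    [0.3,-0.5,0,0,0,0.17],
    [0,-0.3,0,0,0,0],
    [0,0,0,0,0,0],
  ],
)

```text
time_s: 3.25
tool_pos: [0.5087, -0.3998, 0.2598]
orientation: [1.0, -0.01, -0.0, -0.0]
wrist_force: [0.6, 0.5, 1.0]
finger_gap: 1.001
grip_force: 0.0
```

Run:
```python
from h import *
s=observe(); print(s["time_s"],s["tool_pos"],R.from_quat(s["orientation"]).as_matrix().round(3))
E,K=T("wrist",s); im,d=cams.capture("wrist"); cv2.imwrite("pics/w1.png",im)
Z=cloud("wrist",d,E,K); np.save("w1.npy",Z)
P=Z.reshape(-1,3)
m=(P[:,0]>.43)&(P[:,0]<.62)&(abs(P[:,1]+.41)<.05)&(P[:,2]>.08)&(P[:,2]<.115)
Q=P[m]; print(len(Q),Q.min(0),Q.max(0))
from scipy.optimize import least_squares
def f(p):
    a=np.array([1,p[1],0])/np.hypot(1,p[1]); w=Q-np.array([.51,p[0],p[2]])
    return np.linalg.norm(w-np.outer(w@a,a),axis=1)-.0335
r=least_squares(f,[-.405,0,.072],loss="soft_l1",f_scale=.002); print("can y@.51, slope, z",r.x,np.abs(r.fun).mean())
hsv=cv2.cvtColor(im,cv2.COLOR_BGR2HSV)
rd=(((hsv[...,0]<8)|(hsv[...,0]>172))&(hsv[...,1]>150)&(hsv[...,2]>80)).astype(np.uint8)
n,l,st,c=cv2.connectedComponentsWithStats(rd)
for k in range(1,n):
    if st[k,4]>8: print(st[k],c[k].round(1),np.median(Z[l==k],0).round(4))
for t in ["can_mid","can_tip","cartridge"]:
    for o in cams.boxes_of("wrist",t)[:2]: print(t,o["score"],(E[:3,:3]@o["location"]+E[:3,3]).round(4))
```

```text
3.25 [ 0.50868134 -0.39981889  0.25978202] [[ 1.    -0.02  -0.001]
 [-0.02  -1.     0.   ]
 [-0.001 -0.    -1.   ]]
16270 [ 0.43005131 -0.44549497  0.08001528] [ 0.58958009 -0.37962528  0.10763065]
can y@.51, slope, z [-0.41266687  0.00312298  0.07205125] 0.0005510092428612878
[  82  346   44   48 1052] [ 99.1 365.7] [ 0.3333 -0.1581  0.0221]
can_mid 0.77 [ 0.5171 -0.4116  0.1002]
can_tip 0.62 [ 0.5166 -0.4171  0.0991]
cartridge 0.88 [ 0.5198 -0.4159  0.0989]
```

View pics/w1.png

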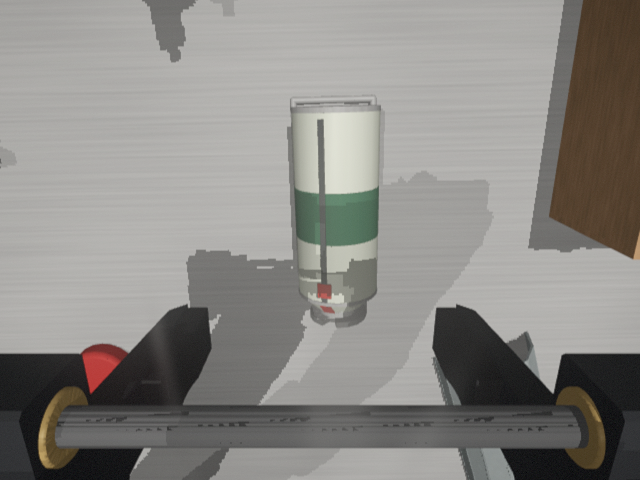

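Run:
```python
from h import *
Z=np.load("w1.npy"); im=cv2.imread("pics/w1.png"); g=im.max(2).astype(int)
y0,sl,zc=-.41267,.003123,.07205
a=np.array([1,sl,0])/np.hypot(1,sl); n=np.array([-a[1],a[0],0])
pts=[]
for v in list(range(122,188,3))+list(range(248,280,3)):
    row=g[v,306:345]; u=np.where(row<row.max()-70)[0]+306
    u=u[(u>312)&(u<333)]
    if len(u): 
        w=Z[v,u].mean(0)-np.array([.51,y0,zc]); pts.append((v,u.mean(),len(u),w@a,w@n,w[2]))
pts=np.array(pts); print(pts[::4].round(4))
th=np.arctan2(pts[:,4],pts[:,5]); print("roll to +y",np.median(th),th.std())
th2=np.arcsin(np.clip(pts[:,4]/.0335,-1,1)); print(np.median(th2))
# base/tip extents along axis
P=Z.reshape(-1,3)-np.array([.51,y0,zc]); s=P@a; l=P@n
for lo,hi,zz in [(-.12,.1,.028)]:
    m=(abs(l)<.012)&(P[:,2]>zz)&(P[:,2]<.036)&(abs(s)<.15); print("can cyl s",np.percentile(s[m],[0,.5,99.5,100]))
m=(abs(l)<.006)&(P[:,2]>.0)&(P[:,2]<.036)&(abs(s)<.15); print(np.percentile(s[m],[0,.5,99.5,100]))
c=Z[106:116,337]; print(c.round(4).tolist()); print(Z[290:328:3,340].round(4).tolist())
```

```text
[[ 1.220e+02  3.200e+02  7.000e+00  6.960e-02  1.150e-02  3.180e-02]
 [ 1.340e+02  3.200e+02  7.000e+00  6.160e-02  1.170e-02  3.180e-02]
 [ 1.460e+02  3.205e+02  6.000e+00  5.350e-02  1.150e-02  3.200e-02]
 [ 1.580e+02  3.205e+02  6.000e+00  4.520e-02  1.170e-02  3.230e-02]
 [ 1.700e+02  3.210e+02  7.000e+00  3.670e-02  1.160e-02  3.190e-02]
 [ 1.820e+02  3.215e+02  6.000e+00  2.810e-02  1.140e-02  3.180e-02]
 [ 2.540e+02  3.230e+02  5.000e+00 -2.710e-02  1.150e-02  3.210e-02]
 [ 2.660e+02  3.230e+02  5.000e+00 -3.720e-02  1.170e-02  3.160e-02]]
roll to +y 0.346288248096074 0.05422023900463269
0.352372503135027
can cyl s [-0.07693508 -0.07373943  0.07896728  0.07947619]
[-0.09585887 -0.09426013  0.07917303  0.07948287]
[[0.5895, -0.414, 0.0694], [0.5892, -0.4127, 0.1066], [0.5886, -0.4127, 0.1051], [0.5879, -0.4127, 0.1063], [0.5873, -0.4127, 0.1047], [0.5866, -0.4127, 0.1057], [0.586, -0.4127, 0.1059], [0.5854, -0.4127, 0.1062], [0.5847, -0.4127, 0.1046], [0.584, -0.4127, 0.1058]]
[[0.4529, -0.414, 0.1052], [0.4508, -0.4139, 0.1061], [0.4479, -0.414, 0.1055], [0.445, -0.414, 0.1049], [0.4419, -0.414, 0.104], [0.44, -0.4139, 0.1054], [0.4352, -0.4141, 0.1013], [0.4295, -0.4143, 0.0955], [0.4229, -0.4145, 0.0884], [0.4193, -0.4146, 0.0871], [0.4198, -0.4143, 0.0932], [0.4189, -0.4142, 0.0965], [0.4166, -0.4141, 0.0974]]
```

Run:
```python
from h import *
rows(*cur(),[.66,-.01,.30],down(.155))
```

```text
14 end [ 0.6599 -0.0101  0.3   ] left deg 0.05
[[0.34,-0.94,-0.1,0,0,-0.07],[0.35,-0.94,-0.1,0,0,-0.07],[0.36,-0.93,-0.1,0,0,-0.07],[0.37,-0.93,-0.1,0,0,-0.07],[0.39,-0.92,-0.1,0,0,-0.07],[0.4,-0.92,-0.09,0,0,-0.07],[0.41,-0.91,-0.1,0,0,-0.07],[0.42,-0.91,-0.09,0,0,-0.08],[0.43,-0.9,-0.1,0,0,-0.07],[0.44,-0.89,-0.09,0,0,-0.08],[0.45,-0.89,-0.1,0,0,-0.07],[0.47,-0.88,-0.09,0,0,-0.08],[0.48,-0.88,-0.1,0,0,-0.07],[0.48,-0.87,-0.09,0,0,-0.08]]
```

Call:
send_rows(
  plan=[
    [0.34,-0.94,-0.1,0,0,-0.07],
    [0.35,-0.94,-0.1,0,0,-0.07],
    [0.36,-0.93,-0.1,0,0,-0.07],
    [0.37,-0.93,-0.1,0,0,-0.07],
    [0.39,-0.92,-0.1,0,0,-0.07],
    [0.4,-0.92,-0.09,0,0,-0.07],
    [0.41,-0.91,-0.1,0,0,-0.07],
    [0.42,-0.91,-0.09,0,0,-0.08],
    [0.43,-0.9,-0.1,0,0,-0.07],
    [0.44,-0.89,-0.09,0,0,-0.08],
    [0.45,-0.89,-0.1,0,0,-0.07],
    [0.47,-0.88,-0.09,0,0,-0.08],
    [0.48,-0.88,-0.1,0,0,-0.07],
    [0.48,-0.87,-0.09,0,0,-0.08],
    [0,0,0,0,0,0],
    [0,0,0,0,0,0],
  ],
)

```text
time_s: 5.45
tool_pos: [0.6597, -0.0107, 0.3]
orientation: [0.997, 0.077, -0.0, 0.001]
wrist_force: [-0.1, -0.8, -0.3]
finger_gap: 0.998
grip_force: 0.0
```

Run:
```python
from h import *
s=observe(); print(s["time_s"],s["tool_pos"],R.from_quat(s["orientation"]).as_euler("xyz"),s["wrist_force"])
E,K=T("wrist",s); im,d=cams.capture("wrist"); cv2.imwrite("pics/w2.png",im)
Z=cloud("wrist",d,E,K); np.save("w2.npy",Z)
hsv=cv2.cvtColor(im,cv2.COLOR_BGR2HSV)
rd=(((hsv[...,0]<8)|(hsv[...,0]>172))&(hsv[...,1]>150)&(hsv[...,2]>80)).astype(np.uint8)
n,l,st,c=cv2.connectedComponentsWithStats(rd)
for k in range(1,n):
    if st[k,4]>8: print(st[k],c[k].round(1),np.median(Z[l==k],0).round(4),Z[l==k].min(0).round(3),Z[l==k].max(0).round(3))
for t in ["lever_press","lever","cradle","stove"]:
    for o in cams.boxes_of("wrist",t)[:3]: print(t,o["score"],(E[:3,:3]@o["location"]+E[:3,3]).round(4))
```

```text
5.45 [ 0.65973061 -0.0106941   0.30002748] [3.13996541e+00 8.35661398e-04 1.54755372e-01] [-0.1262832  -0.7816863  -0.30287663]
[274 349   4   6   9] [274.9 351.2] [0.4988 0.0107 0.077 ] [0.497 0.009 0.076] [0.502 0.012 0.078]
[273 355   6   5  14] [275.1 357.7] [0.4931 0.0098 0.0796] [0.491 0.007 0.078] [0.495 0.012 0.08 ]
[280 357   4   3   9] [281.7 358.1] [0.4939 0.0028 0.0795] [0.492 0.002 0.078] [0.495 0.005 0.081]
[367 449  37  31 809] [383.1 462.9] [ 0.3196 -0.146   0.0226] [ 0.289 -0.168  0.019] [0.743 0.002 0.446]
lever_press 0.93 [0.5149 0.0125 0.0759]
lever_press 0.67 [ 0.7395 -0.0083  0.0296]
lever_press 0.35 [ 0.7256 -0.2574  0.0684]
lever 0.71 [0.6809 0.0955 0.0628]
lever 0.65 [0.5101 0.0208 0.0725]
lever 0.21 [ 0.3177 -0.1528  0.0228]
stove 0.86 [0.6781 0.0969 0.0578]
```

View pics/w2.png

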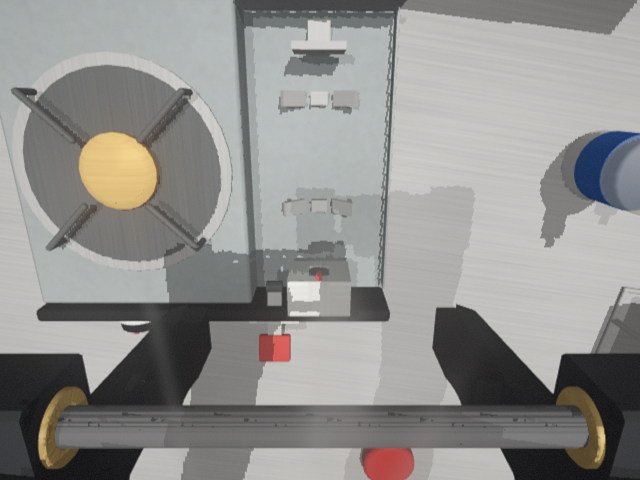

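Run:
```python
from h import *
Z=np.load("w2.npy"); im=cv2.imread("pics/w2.png")
def line(mask,name):
    q=Z[mask][:,:2].astype(np.float32); l=cv2.fitLine(q,cv2.DIST_HUBER,0,.002,.001).ravel()
    a=np.degrees(np.arctan2(l[1],l[0])); print(name,len(q),l[2:].round(4),"ang",a.round(2)); return a
u=np.arange(640)[None]*np.ones((480,1)); v=np.arange(480)[:,None]*np.ones((1,640)); z=Z[...,2]
ap=line((z>.069)&(z<.079)&(v>300)&(v<322)&(u>40)&(u<260),"panel top")
aw=line((z>.030)&(z<.040)&(u>380)&(u<400)&(v>20)&(v<290),"outer wall top")
# housing edge: for each row the last px with z>.055 left of bay
e=[]
for r in range(20,240,5):
    c=np.where(z[r,200:280]>.055)[0]
    if len(c): e.append(Z[r,200+c.max(),:2])
l=cv2.fitLine(np.array(e,np.float32),cv2.DIST_HUBER,0,.002,.001).ravel(); print("housing edge",l[2:],np.degrees(np.arctan2(l[1],l[0])))
psi=np.radians(8.9)
for n,(v0,v1,u0,u1,zl) in dict(pusher=(15,60,285,355,.015),rear=(85,115,272,365,.012),front=(195,222,275,360,.012),tab=(255,316,285,352,.05)).items():
    q=Z[v0:v1,u0:u1].reshape(-1,3); 
    print(n,np.percentile(q[:,2],[50,90,99]).round(4))
    Q=q[q[:,2]>zl]; 
    for ps in [psi]:
        M=np.array([[np.cos(ps),np.sin(ps)],[-np.sin(ps),np.cos(ps)]]); w=Q[:,:2]@M.T
        print("  stove-rot x,y pct",np.percentile(w,[1,50,99],axis=0).round(4).tolist(),len(Q))
```

```text
panel top 2352 [0.5203 0.1336] ang -81.0
outer wall top 785 [ 0.7455 -0.0653] ang 8.77
housing edge [0.69805205 0.06556764] 8.793671
pusher [0.018  0.078  0.0797]
  stove-rot x,y pct [[0.7718, -0.1436], [0.7897, -0.1125], [0.8085, -0.0804]] 3141
rear [0.0179 0.038  0.0429]
  stove-rot x,y pct [[0.7227, -0.1544], [0.7356, -0.1106], [0.7491, -0.0667]] 2790
front [0.0181 0.0382 0.043 ]
  stove-rot x,y pct [[0.6146, -0.1528], [0.6318, -0.1093], [0.6429, -0.0656]] 2295
tab [0.0844 0.086  0.087 ]
  stove-rot x,y pct [[0.5386, -0.1408], [0.5644, -0.1113], [0.5825, -0.0789]] 3072
```

Run:
```python
from h import *
Z=np.load("w2.npy"); ps=np.radians(8.85)
M=np.array([[np.cos(ps),np.sin(ps)],[-np.sin(ps),np.cos(ps)]]); W=Z.copy(); W[...,:2]=Z[...,:2]@M.T
def ex(v0,v1,u0,u1,lo,hi,n):
    q=W[v0:v1,u0:u1].reshape(-1,3); q=q[(q[:,2]>lo)&(q[:,2]<hi)]; print(n,len(q),np.percentile(q,[1,5,50,95,99],axis=0).round(4)[:,:2].T.tolist(),"mid",((np.percentile(q,2,axis=0)+np.percentile(q,98,axis=0))/2).round(4)[:2])
ex(85,115,265,370,.025,.05,"rear"); ex(195,222,265,370,.025,.05,"front")
ex(85,115,265,370,.036,.05,"rear hi"); ex(195,222,265,370,.036,.05,"front hi")
ex(15,60,280,360,.05,.09,"pusher"); ex(255,318,280,356,.08,.1,"regulator box")
im=cv2.imread("pics/w2.png").astype(int)
r=(im[...,2]-np.maximum(im[...,0],im[...,1])>60); 
for n,(a,b,c,d) in dict(tab=(265,285,305,330),pad=(325,366,255,295)).items():
    q=W[a:b,c:d][r[a:b,c:d]]; print(n,len(q),np.percentile(q,[2,50,98],axis=0).round(4).tolist(),((np.percentile(q,2,axis=0)+np.percentile(q,98,axis=0))/2).round(4))
q=W[60:280,370:405].reshape(-1,3); q=q[(q[:,2]>.031)&(q[:,2]<.04)]; print("wall y",np.percentile(q[:,1],[2,50,98]).round(4))
e=[]
for v in range(20,240,5):
    c=np.where(W[v,200:280,2]>.055)[0]; e.append(W[v,200+c.max(),1])
print("housing edge y",np.median(e)); 
q=W[300:325,40:380].reshape(-1,3); q=q[(q[:,2]>.07)&(q[:,2]<.079)]; print("panel x",np.percentile(q[:,0],[1,50,99]))
```

```text
rear 1001 [[0.7303, 0.7312, 0.7373, 0.7432, 0.7436], [-0.1454, -0.1427, -0.1109, -0.0786, -0.0764]] mid [ 0.7369 -0.1109]
front 838 [[0.6262, 0.6269, 0.6334, 0.6398, 0.6402], [-0.1453, -0.1425, -0.1107, -0.0785, -0.0762]] mid [ 0.6333 -0.1107]
rear hi 350 [[0.7304, 0.7304, 0.7373, 0.7433, 0.7441], [-0.1456, -0.1446, -0.1357, -0.0771, -0.0762]] mid [ 0.7369 -0.1109]
front hi 294 [[0.6263, 0.6267, 0.6335, 0.6399, 0.6403], [-0.1455, -0.1445, -0.0869, -0.0771, -0.0761]] mid [ 0.6334 -0.1108]
pusher 697 [[0.7736, 0.7737, 0.7754, 0.7797, 0.7798], [-0.1325, -0.1308, -0.1111, -0.0908, -0.0889]] mid [ 0.7767 -0.1107]
regulator box 2391 [[0.5391, 0.5407, 0.5589, 0.5752, 0.5805], [-0.1399, -0.1374, -0.1109, -0.0835, -0.0811]] mid [ 0.5582 -0.1105]
tab 22 [[0.5759, -0.1115, 0.0829], [0.5786, -0.1091, 0.0844], [0.5819, -0.1081, 0.0853]] [ 0.5789 -0.1098  0.0841]
pad 785 [[0.4862, -0.0804, 0.0721], [0.4985, -0.0653, 0.0766], [0.5101, -0.0502, 0.0804]] [ 0.4981 -0.0653  0.0763]
wall y [-0.1806 -0.1792 -0.1783]
housing edge y -0.04269167412315033
panel x [0.52453585 0.53347076 0.53966169]
```

Run:
```python
from h import *
a=np.array([1,.0031,0]); q=down(.0031,-.349,a/np.linalg.norm(a)); d=q.apply([0,0,1]); print(d,q.apply([0,1,0]))
g=np.array([.5095,-.4127,.072])+.019*d; print(g)
p,q=rows(*cur(),g-.1*d,q)
rows(p,q,g,q)
```

```text
[ 0.00106007 -0.34195662 -0.93971514] [ 0.00291311 -0.93971063  0.34195826]
[ 0.50952014 -0.41919718  0.05414541]
12 end [ 0.5093 -0.3849  0.1482] left deg 0.05
[[-0.57,0.96,0.42,-0.17,-0.01,0.07],[-0.56,0.96,0.45,-0.17,-0.01,0.07],[-0.55,0.95,0.48,-0.17,-0.01,0.07],[-0.54,0.94,0.51,-0.16,-0.01,0.07],[-0.52,0.94,0.54,-0.17,-0.01,0.07],[-0.51,0.93,0.57,-0.16,-0.01,0.07],[-0.5,0.91,0.59,-0.17,-0.02,0.07],[-0.49,0.9,0.62,-0.16,-0.01,0.07],[-0.47,0.89,0.65,-0.17,-0.02,0.07],[-0.46,0.88,0.68,-0.16,-0.01,0.08],[-0.45,0.87,0.7,-0.17,-0.02,0.07],[-0.44,0.84,0.73,-0.16,-0.01,0.08]]
4 end [ 0.5095 -0.4193  0.0541] left deg 0.0
[[0,0,0.83,0,0,0],[0,0,0.84,0,0,0],[0,0,0.83,0,0,0],[0,0.01,0.84,0,0,0]]
```

Call:
send_rows(
  plan=[
    [-0.57,0.96,0.42,-0.17,-0.01,0.07],
    [-0.56,0.96,0.45,-0.17,-0.01,0.07],
    [-0.55,0.95,0.48,-0.17,-0.01,0.07],
    [-0.54,0.94,0.51,-0.16,-0.01,0.07],
    [-0.52,0.94,0.54,-0.17,-0.01,0.07],
    [-0.51,0.93,0.57,-0.16,-0.01,0.07],
    [-0.5,0.91,0.59,-0.17,-0.02,0.07],
    [-0.49,0.9,0.62,-0.16,-0.01,0.07],
    [-0.47,0.89,0.65,-0.17,-0.02,0.07],
    [-0.46,0.88,0.68,-0.16,-0.01,0.08],
    [-0.45,0.87,0.7,-0.17,-0.02,0.07],
    [-0.44,0.84,0.73,-0.16,-0.01,0.08],
    [0,0,0,0,0,0],
    [0,0,0,0,0,0],
  ],
)

```text
time_s: 7.45
tool_pos: [0.5113, -0.3828, 0.1482]
orientation: [0.985, 0.003, 0.002, 0.173]
wrist_force: [-0.2, 0.4, 1.1]
finger_gap: 1.005
grip_force: 0.0
```

Run:
```python
from h import *
a=np.array([1,.0031,0]); q=down(.0031,-.349,a/np.linalg.norm(a)); d=q.apply([0,0,1])
g=np.array([.5095,-.4127,.072])+.019*d
s=observe(); print(s["time_s"],s["tool_pos"])
# recheck the can from here
E,K=T("wrist",s); im,dd=cams.capture("wrist"); P=cloud("wrist",dd,E,K).reshape(-1,3)
m=(P[:,0]>.45)&(P[:,0]<.59)&(abs(P[:,1]+.41)<.05)&(P[:,2]>.08)&(P[:,2]<.115); Q=P[m]
from scipy.optimize import least_squares
def f(p):
    a=np.array([1,p[1],0])/np.hypot(1,p[1]); w=Q-np.array([.51,p[0],p[2]])
    return np.linalg.norm(w-np.outer(w@a,a),axis=1)-.0335
r=least_squares(f,[-.41,0,.072],loss="soft_l1",f_scale=.002); print(len(Q),r.x,abs(r.fun).mean())
c=P[(abs(P[:,1]+.413)<.01)&(P[:,2]>.1)&(P[:,2]<.115)]; print("base x",np.percentile(c[:,0],[1,99,99.9]))
rows(*cur(),g,q)
```

```text
7.45 [ 0.51127509 -0.3828411   0.14817128]
29317 [-0.41266021  0.00247262  0.07203144] 0.000510036989721674
base x [0.44040347 0.58902628 0.58983097]
4 end [ 0.5096 -0.4192  0.0541] left deg 0.05
[[-0.02,0.02,0.84,0,-0.01,0],[-0.02,0.02,0.84,0,0,0],[-0.02,0.02,0.84,-0.01,-0.01,0.01],[-0.02,0.02,0.85,0,0,0]]
```

Consistent. Approach and grip.

Call:
send_rows(
  plan=[
    [-0.02,0.02,0.64,0,-0.01,0],
    [-0.02,0.02,0.64,0,0,0],
    [-0.02,0.02,0.64,-0.01,-0.01,0.01],
    [-0.02,0.02,0.64,0,0,0],
    [0,0,0.5,0,0,0],
    [0,0,0.31,0,0,0],
    [0,0,0,0,0,0],
    [0,0,0,0,0,0],
  ],
)

```text
time_s: 8.5
tool_pos: [0.5083, -0.4205, 0.0542]
orientation: [0.985, 0.001, -0.0, 0.174]
wrist_force: [-1.0, 1.0, -0.2]
finger_gap: 1.0
grip_force: 0.0
```

Call:
send_rows(
  plan=[
    [0,0,0,0,0,0],
    [0,0,0,0,0,0],
    [0,0,0,0,0,0],
    [0,0,0,0,0,0],
    [0,0,0,0,0,0],
    [0,0,0,0,0,0],
  ],
  grip=0.6,
  squeeze=25,
)

```text
time_s: 9.25
tool_pos: [0.5082, -0.4189, 0.0533]
orientation: [0.985, 0.002, -0.001, 0.173]
wrist_force: [0.5, 5.6, 1.7]
finger_gap: 0.752
grip_force: 24.4
```

Run:
```python
from h import *
p,q=cur(); print(p,np.degrees((down(0).inv()*q).as_rotvec()))
p,q=rows(p,q,p+[0,0,.15],q,step=.028)
rows(p,q,[.6978,-.0035,.20],down(np.radians(8.85)),step=.027)
```

```text
[ 0.5081828  -0.41887215  0.05333603] [-19.91796646  -0.07741121  -0.19896467]
6 end [ 0.5082 -0.4188  0.2033] left deg 0.0
[[0,0.28,-0.78,0,0,0],[0,0.28,-0.78,0,0,0],[0,0.29,-0.79,0,0,0],[0,0.28,-0.78,0,0,0],[0,0.29,-0.79,0,0,0],[-0.01,0.28,-0.78,0,0,0]]
15 end [ 0.6979 -0.0036  0.1999] left deg 0.06
[[0.42,-0.87,-0.31,0.13,0.01,-0.06],[0.43,-0.87,-0.29,0.13,0.01,-0.06],[0.44,-0.87,-0.27,0.13,0.01,-0.06],[0.45,-0.87,-0.25,0.13,0.01,-0.06],[0.46,-0.87,-0.22,0.13,0.01,-0.06],[0.47,-0.88,-0.2,0.13,0.01,-0.06],[0.48,-0.87,-0.18,0.13,0.01,-0.06],[0.49,-0.87,-0.16,0.13,0.01,-0.05],[0.5,-0.87,-0.14,0.14,0.01,-0.06],[0.51,-0.87,-0.12,0.13,0.01,-0.05],[0.52,-0.87,-0.1,0.14,0.01,-0.06],[0.53,-0.87,-0.08,0.13,0.01,-0.05],[0.54,-0.86,-0.06,0.14,0.02,-0.06],[0.55,-0.86,-0.04,0.13,0.01,-0.05],[0.55,-0.85,-0.01,0.14,0.02,-0.06]]
```

Call:
send_rows(
  plan=[
    [0,0.15,-0.4,0,0,0],
    [0,0.28,-0.78,0,0,0],
    [0,0.29,-0.79,0,0,0],
    [0,0.28,-0.78,0,0,0],
    [0,0.29,-0.79,0,0,0],
    [0,0.28,-0.78,0,0,0],
    [0,0.15,-0.4,0,0,0],
    [0,0,0,0,0,0],
  ],
  squeeze=30,
)

```text
time_s: 10.25
tool_pos: [0.508, -0.4213, 0.2054]
orientation: [0.985, 0.001, -0.0, 0.174]
wrist_force: [0.9, -0.2, -4.4]
finger_gap: 0.749
grip_force: 29.8
```

Call:
send_rows(
  plan=[
    [0.42,-0.87,-0.31,0.13,0.01,-0.06],
    [0.43,-0.87,-0.29,0.13,0.01,-0.06],
    [0.44,-0.87,-0.27,0.13,0.01,-0.06],
    [0.45,-0.87,-0.25,0.13,0.01,-0.06],
    [0.46,-0.87,-0.22,0.13,0.01,-0.06],
    [0.47,-0.88,-0.2,0.13,0.01,-0.06],
    [0.48,-0.87,-0.18,0.13,0.01,-0.06],
    [0.49,-0.87,-0.16,0.13,0.01,-0.05],
    [0.5,-0.87,-0.14,0.14,0.01,-0.06],
    [0.51,-0.87,-0.12,0.13,0.01,-0.05],
    [0.52,-0.87,-0.1,0.14,0.01,-0.06],
    [0.53,-0.87,-0.08,0.13,0.01,-0.05],
    [0.54,-0.86,-0.06,0.14,0.02,-0.06],
    [0.55,-0.86,-0.04,0.13,0.01,-0.05],
    [0.55,-0.85,-0.01,0.14,0.02,-0.06],
    [0,0,0,0,0,0],
    [0,0,0,0,0,0],
  ],
)

```text
time_s: 12.38
tool_pos: [0.698, -0.0063, 0.1999]
orientation: [0.997, 0.076, -0.0, 0.001]
wrist_force: [-0.3, 0.2, -2.1]
finger_gap: 0.747
grip_force: 29.8
```

Run:
```python
from h import *
s=observe(); print(s["time_s"],s["wrist_force"],s["finger_gap"],s["grip_force"]); p,q=cur(); print(p)
E,K=T("wrist",s); im,d=cams.capture("wrist"); cv2.imwrite("pics/w3.png",im); np.save("w3.npy",cloud("wrist",d,E,K))
rows(p,q,[.6978,-.0035,.060],down(np.radians(8.85)),step=.025)
# cartridge axis in the tool frame from depth
C=np.array(cams.camera_info("wrist")["tool_from_camera"]); P=cloud("wrist",d,C,K); np.save("w3t.npy",P)
```

```text
12.375 [-0.28047647  0.16098297 -2.11378345] 0.7474421091162778 29.841903978958726
[ 0.69797807 -0.00629294  0.19993982]
6 end [ 0.6978 -0.0036  0.0601] left deg 0.06
[[0,-0.02,0.78,0,0,0],[0,-0.02,0.78,0,0,0],[0,-0.02,0.78,0,0,0],[0,-0.01,0.77,0,0,0],[0.01,-0.02,0.78,0.01,0,0],[0,-0.01,0.77,0,0,-0.01]]
```

View pics/w3.png

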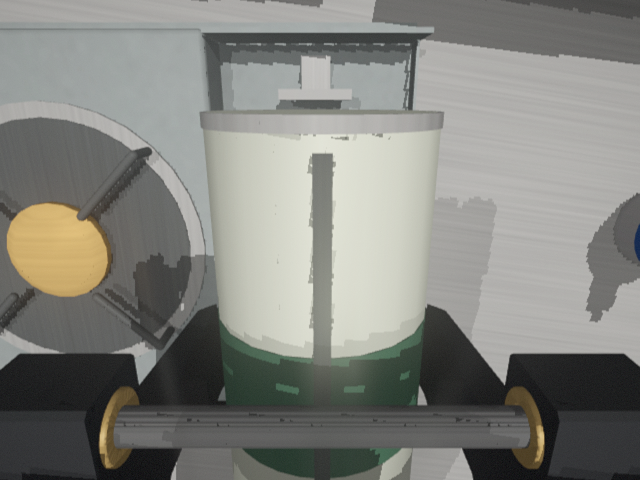

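Run:
```python
from h import *
from scipy.optimize import least_squares
P=np.load("w3t.npy"); im=cv2.imread("pics/w3.png"); 
Q=P[125:345,210:435].reshape(-1,3); Q=Q[(abs(Q[:,1])<.036)&(Q[:,2]<.0)&(Q[:,2]>-.08)]
def f(p):
    a=np.array([1,p[1],p[3]]);a/=np.linalg.norm(a); w=Q-np.array([0,p[0],p[2]]); return np.linalg.norm(w-np.outer(w@a,a),axis=1)-.0335
r=least_squares(f,[0,0,-.019,0],loss="soft_l1",f_scale=.002); print("tool y,slope y,z,slope z",r.x.round(4),abs(r.fun).mean())
g=im.max(2).astype(int); th=[]
for v in range(160,330,5):
    u=np.where(g[v,290:350]<150)[0]+290
    u=u[(u>305)&(u<340)]
    if len(u): w=P[v,u].mean(0); th.append(np.arctan2(w[1]-r.x[0]-r.x[1]*w[0],-(w[2]-r.x[2]-r.x[3]*w[0])))
print("seam roll in tool",np.median(th),np.std(th))
c=P[105:140,300:345].reshape(-1,3); c=c[(c[:,2]<-.045)&(c[:,2]>-.06)]; print("base x",np.percentile(c[:,0],[90,98,99.5]))
```

```text
tool y,slope y,z,slope z [ 0.0007  0.0007 -0.0193 -0.0026] 0.000423744469994946
seam roll in tool 0.0012687446794230166 0.0023705219751162616
base x [0.08138092 0.08163368 0.08165384]
```

Call:
send_rows(
  plan=[
    [0,-0.03,0.5,0,0,0],
    [0,-0.03,0.8,0,0,0],
    [0,-0.02,0.8,0,0,0],
    [0,-0.02,0.8,0,0,0],
    [0,-0.01,0.8,0.01,0,0],
    [0,0,0.6,0,0,0],
    [0,0,0.36,0,0,0],
    [0,0,0,0,0,0],
    [0,0,0,0,0,0],
  ],
)

```text
time_s: 13.55
tool_pos: [0.6986, -0.0023, 0.0613]
orientation: [0.997, 0.077, 0.001, -0.0]
wrist_force: [-0.3, -0.9, -2.9]
finger_gap: 0.745
grip_force: 29.8
```

Run:
```python
from h import *
s=observe(); print(s["time_s"],s["wrist_force"]); p,q=cur(); print(p,R.from_quat(s["orientation"]).as_euler("xyz"))
rows(p,q,[.6976,-.0028,.0395],down(np.radians(8.85)),n=6)
```

```text
13.55 [-0.32053261 -0.8608269  -2.87016351]
[ 0.69862348 -0.0023215   0.06128219] [-3.14134777e+00 -2.22392646e-03  1.53579587e-01]
6 end [ 0.6975 -0.0028  0.0394] left deg 0.06
[[-0.01,0,0.12,0,0,0],[-0.01,0,0.12,0,0,0],[0,0,0.12,0,0,0],[-0.01,0,0.12,0,0,0],[0,0.01,0.12,0,-0.01,0],[-0.01,0,0.13,0,0,-0.01]]
```

Call:
send_rows(
  plan=[
    [-0.01,0,0.12,0,0,0],
    [-0.01,0,0.12,0,0,0],
    [0,0,0.12,0,0,0],
    [-0.01,0,0.12,0,0,0],
    [0,0,0.1,0,0,0],
    [0,0,0.07,0,0,0],
    [0,0,0,0,0,0],
    [0,0,0,0,0,0],
  ],
)

```text
time_s: 14.55
tool_pos: [0.6971, -0.0024, 0.041]
orientation: [0.997, 0.077, 0.0, -0.0]
wrist_force: [-0.6, -0.0, -3.3]
finger_gap: 0.747
grip_force: 29.8
```

Call:
send_rows(
  plan=[
    [0,0,0.03,0,0,0],
    [0,0,0.03,0,0,0],
    [0,0,0,0,0,0],
  ],
)

```text
time_s: 14.92
tool_pos: [0.697, -0.0025, 0.0391]
orientation: [0.997, 0.077, 0.0, -0.0]
wrist_force: [0.2, -0.2, -3.4]
finger_gap: 0.749
grip_force: 29.8
```

Call:
send_rows(
  plan=[
    [0,0,0.02,0,0,0],
    [0,0,0,0,0,0],
  ],
)

```text
time_s: 15.18
tool_pos: [0.6971, -0.0025, 0.0389]
orientation: [0.997, 0.077, 0.0, -0.0]
wrist_force: [0.0, -0.2, -0.5]
finger_gap: 0.745
grip_force: 29.6
```

Call:
send_rows(
  plan=[
    [0,0,0.01,0,0,0],
    [0,0,0,0,0,0],
  ],
  squeeze=5,
)

```text
time_s: 15.42
tool_pos: [0.6971, -0.0026, 0.0388]
orientation: [0.997, 0.077, 0.0, -0.0]
wrist_force: [-1.2, -0.6, 4.1]
finger_gap: 0.758
grip_force: 4.6
```

Call:
send_rows(
  plan=[
    [0,0,0,0,0,0],
    [0,0,0,0,0,0],
    [0,0,0,0,0,0],
  ],
  grip=0.87,
)

```text
time_s: 15.8
tool_pos: [0.6971, -0.0024, 0.0381]
orientation: [0.997, 0.077, 0.0, -0.0]
wrist_force: [0.3, 0.4, 0.7]
finger_gap: 0.871
grip_force: 0.0
```

Call:
send_rows(
  plan=[
    [0,0,-0.2,0,0,0],
    [0,0,-0.4,0,0,0],
    [0,0,-0.6,0,0,0],
    [0,0,-0.9,0,0,0],
    [0,0,-1,0,0,0],
    [0,0,-1,0,0,0],
    [0,0,-0.9,0,0,0],
    [0,0,0,0,0,0],
    [0,0,0,0,0,0],
  ],
)

```text
time_s: 16.92
tool_pos: [0.6965, -0.0026, 0.1881]
orientation: [0.997, 0.077, -0.0, -0.0]
wrist_force: [-1.1, -0.1, 0.2]
finger_gap: 0.87
grip_force: 0.0
```

Run:
```python
from h import *
s=observe(); print(s["time_s"],s["wrist_force"],s["finger_gap"]); p,q=cur(); print(p)
E,K=T("wrist",s); im,d=cams.capture("wrist"); cv2.imwrite("pics/w4.png",im); np.save("w4.npy",cloud("wrist",d,E,K))
```

```text
16.925 [-1.07684858 -0.09517626  0.1768945 ] 0.8700556127981398
[ 0.69645319 -0.0025726   0.18812624]
```

View pics/w4.png

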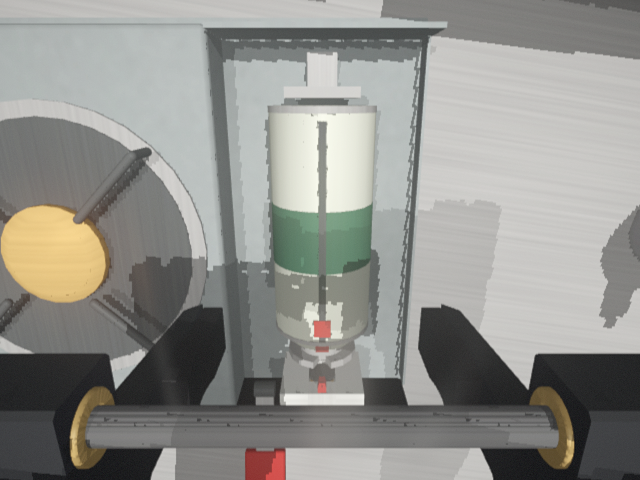

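Run:
```python
from h import *
ps=np.radians(8.85); M=np.array([[np.cos(ps),np.sin(ps)],[-np.sin(ps),np.cos(ps)]])
W=np.load("w4.npy"); W[...,:2]=W[...,:2]@M.T; im=cv2.imread("pics/w4.png").astype(int)
g=im.max(2); y=[]
for v in list(range(130,200,4))+list(range(280,300,4)):
    row=g[v,312:334]; u=np.where(row<np.median(g[v,285:360])-45)[0]+312
    if len(u): y.append(W[v,u,1].mean())
Q=W[115:330,272:374].reshape(-1,3); Q=Q[(Q[:,2]>.075)&(Q[:,2]<.1)]
from scipy.optimize import least_squares
f=lambda p: np.hypot(Q[:,1]-p[0]-p[2]*(Q[:,0]-.69),Q[:,2]-p[1]-p[3]*(Q[:,0]-.69))-.0335
r=least_squares(f,[-.11,.058,0,0],loss="soft_l1",f_scale=.002); print("axis",r.x.round(4),"roll",np.median((np.array(y)-r.x[0])/.0335))
c=W[98:120,300:345].reshape(-1,3); c=c[(c[:,2]>.085)&(c[:,2]<.095)]; print("base x",np.percentile(c[:,0],[95,99]))
rows(*cur(),[.5011,.0119,.130],down(ps))
```

```text
axis [-0.1106  0.0584 -0.0009 -0.0021] roll 0.0033872211056265628
base x [0.76970181 0.76971831]
7 end [0.501  0.0119 0.1301] left deg 0.06
[[-0.91,-0.21,0.27,0,0,0],[-0.91,-0.21,0.28,0,0,0],[-0.91,-0.21,0.27,0,0,0],[-0.9,-0.21,0.28,0,0,0],[-0.91,-0.21,0.27,0,0,0],[-0.9,-0.21,0.28,0,0,0],[-0.91,-0.21,0.27,0,0.01,0]]
```

Laid in well. Now to above the lever, fingers shut, then a look at the pad position from there via depth is not needed; approach with force watch.

Call:
send_rows(
  plan=[
    [-0.91,-0.21,0.1,0,0,0],
    [-0.91,-0.21,0.2,0,0,0],
    [-0.91,-0.21,0.3,0,0,0],
    [-0.9,-0.21,0.35,0,0,0],
    [-0.91,-0.21,0.35,0,0,0],
    [-0.9,-0.21,0.35,0,0,0],
    [-0.91,-0.21,0.27,0,0,0],
    [0,0,0,0,0,0],
    [0,0,0,0,0,0],
  ],
  grip=0,
  squeeze=15,
)

```text
time_s: 18.1
tool_pos: [0.5032, 0.012, 0.1304]
orientation: [0.997, 0.077, 0.001, -0.0]
wrist_force: [0.8, 0.2, -0.4]
finger_gap: 0.006
grip_force: 0.0
```

Run:
```python
from h import *
s=observe(); print(s["time_s"],s["wrist_force"],s["finger_gap"]); p,q=cur(); print(p)
rows(p,q,[.5011,.0119,.085],down(np.radians(8.85)),n=5)
```

```text
18.1 [ 0.81252057  0.1716388  -0.41729122] 0.005828379981417504
[0.50320208 0.01195349 0.13043458]
5 end [0.5012 0.012  0.0851] left deg 0.05
[[-0.01,0,0.3,0,0,0],[-0.02,0,0.3,0,0,0],[-0.01,0,0.3,0,0,0],[-0.02,0,0.31,0,0,0],[-0.01,-0.01,0.3,0,-0.01,0]]
```

Call:
send_rows(
  plan=[
    [-0.01,0,0.3,0,0,0],
    [-0.02,0,0.3,0,0,0],
    [-0.01,0,0.3,0,0,0],
    [-0.02,0,0.31,0,0,0],
    [-0.01,0,0.2,0,0,0],
    [0,0,0,0,0,0],
  ],
)

```text
time_s: 18.85
tool_pos: [0.4996, 0.0116, 0.0877]
orientation: [0.997, 0.077, -0.0, -0.0]
wrist_force: [-0.2, 0.6, 1.0]
finger_gap: 0.004
grip_force: 0.0
```

Call:
send_rows(
  plan=[
    [0,0,0.1,0,0,0],
    [0,0,0.1,0,0,0],
    [0,0,0.1,0,0,0],
    [0,0,0.1,0,0,0],
    [0,0,0.1,0,0,0],
  ],
)

```text
time_s: 19.48
tool_pos: [0.4984, 0.0114, 0.0734]
orientation: [0.997, 0.077, -0.001, -0.0]
wrist_force: [-3.6, -0.5, 7.0]
finger_gap: 0.004
grip_force: 2.9
```

Call:
send_rows(
  plan=[
    [0,0,0.1,0,0,0],
    [0,0,0.1,0,0,0],
    [0,0,0.1,0,0,0],
    [0,0,0.1,0,0,0],
    [0,0,0.1,0,0,0],
  ],
)

```text
time_s: 20.1
tool_pos: [0.4964, 0.011, 0.0583]
orientation: [0.997, 0.077, -0.003, 0.0]
wrist_force: [-5.9, -0.4, 9.4]
finger_gap: 0.011
grip_force: 4.9
```

Call:
send_rows(
  plan=[
    [0,0,0.1,0,0,0],
    [0,0,0.1,0,0,0],
    [0,0,0.1,0,0,0],
  ],
)

```text
time_s: 20.48
tool_pos: [0.4969, 0.0111, 0.0494]
orientation: [0.997, 0.077, -0.003, 0.0]
wrist_force: [-4.5, 0.1, 8.8]
finger_gap: 0.007
grip_force: 5.1
```

Call:
send_rows(
  plan=[
    [0,0,0.07,0,0,0],
    [0,0,0.07,0,0,0],
    [0,0,0.06,0,0,0],
  ],
)

```text
time_s: 20.85
tool_pos: [0.4977, 0.0112, 0.0437]
orientation: [0.997, 0.077, -0.002, 0.0]
wrist_force: [-4.5, 0.7, 11.8]
finger_gap: 0.001
grip_force: 6.5
```

Call:
send_rows(
  plan=[
    [0,0,0.04,0,0,0],
    [0,0,0.04,0,0,0],
  ],
)

```text
time_s: 21.1
tool_pos: [0.498, 0.0112, 0.0424]
orientation: [0.997, 0.077, -0.001, 0.0]
wrist_force: [-6.8, 1.0, 30.9]
finger_gap: 0.003
grip_force: 15.7
```

Call:
send_rows(
  plan=[
    [0,0,-0.1,0,0,0],
    [0,0,-0.4,0,0,0],
    [0.2,0,-0.8,0,0,0],
    [0.6,0,-1,0,0,0],
    [1,0,-1,0,0,0],
    [1,0,-1,0,0,0],
    [1,0,-0.7,0,0,0],
    [1,0,0,0,0,0],
    [0.5,0,0,0,0,0],
    [0,0,0,0,0,0],
    [0,0,0,0,0,0],
  ],
)

```text
time_s: 22.48
tool_pos: [0.6561, 0.0357, 0.1909]
orientation: [0.997, 0.077, -0.0, -0.0]
wrist_force: [0.5, 1.2, 0.2]
finger_gap: 0.007
grip_force: 0.0
```

Run:
```python
from h import *
s=observe(); print(s["time_s"],s["wrist_force"]); p,q=cur(); print(p)
E,K=T("wrist",s); im,d=cams.capture("wrist"); cv2.imwrite("pics/w5.png",im)
ps=np.radians(8.85); M=np.array([[np.cos(ps),np.sin(ps)],[-np.sin(ps),np.cos(ps)]])
W=cloud("wrist",d,E,K); W[...,:2]=W[...,:2]@M.T
c=W.reshape(-1,3); m=(abs(c[:,1]+.1107)<.02)&(c[:,0]>.6)&(c[:,0]<.8)
k=c[m&(c[:,2]>.084)&(c[:,2]<.096)]; print("base x",np.percentile(k[:,0],[95,99,99.8]))
k=c[m&(c[:,2]>.06)&(c[:,2]<.0835)&(c[:,0]>.74)]; print("pusher",len(k),np.percentile(k,[2,50,98],axis=0))
r=(im[...,2].astype(int)-np.maximum(im[...,0],im[...,1])>60)
k=W[r]; k=k[(abs(k[:,0]-.498)<.03)&(abs(k[:,1]+.065)<.03)]; print("pad",len(k),np.percentile(k,[2,50,98],axis=0).round(4) if len(k) else "")
```

```text
22.475 [0.50350336 1.15378446 0.15682654]
[0.65606111 0.03565318 0.19088992]
base x [0.74505694 0.74969266 0.75063472]
pusher 692 [[ 0.75169069 -0.12985183  0.0768022 ]
 [ 0.75429252 -0.1104698   0.07814102]
 [ 0.75650441 -0.09145039  0.07965528]]
pad 12 [[ 0.4922 -0.0668  0.0393]
 [ 0.4967 -0.0664  0.0416]
 [ 0.5007 -0.0659  0.0433]]
```

View pics/w5.png

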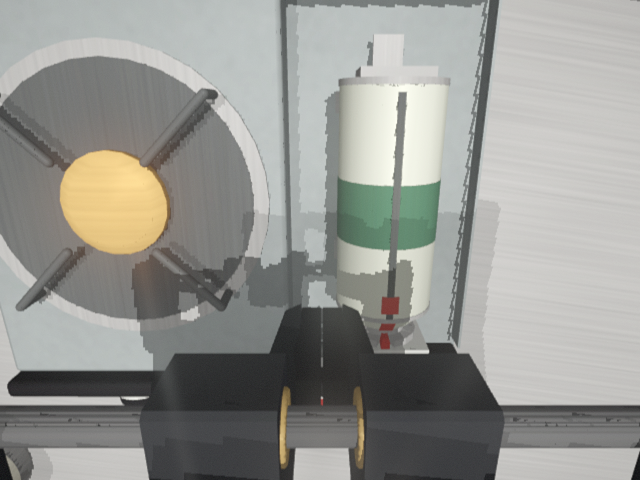

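Call:
send_rows(
  plan=[
    [0,0,-1,0,0,0],
    [0,0.5,-1,0,0,0],
    [0,0.5,-1,0,0,0],
    [0,0.3,-0.6,0,0,0],
    [0,0,0,0,0,0],
    [0,0,0,0,0,0],
  ],
  grip=1,
)

```text
time_s: 23.28
tool_pos: [0.6619, -0.002, 0.2979]
orientation: [0.997, 0.077, -0.001, -0.001]
wrist_force: [-0.1, 0.6, -0.5]
finger_gap: 0.662
grip_force: 0.0
```

Run:
```python
from h import *
s=observe(); print(s["time_s"],s["tool_pos"])
E,K=T("wrist",s); im,d=cams.capture("wrist"); cv2.imwrite("pics/w6.png",im)
ps=np.radians(8.85); M=np.array([[np.cos(ps),np.sin(ps)],[-np.sin(ps),np.cos(ps)]])
W=cloud("wrist",d,E,K); W[...,:2]=W[...,:2]@M.T
W2=np.load("w2.npy"); W2[...,:2]=W2[...,:2]@M.T
for n,w,i in [("before",W2,cv2.imread("pics/w2.png")),("after",W,im)]:
    r=(i[...,2].astype(int)-np.maximum(i[...,0],i[...,1])>60)
    k=w[r]; k=k[(abs(k[:,0]-.498)<.03)&(abs(k[:,1]+.065)<.025)]
    print(n,len(k),np.percentile(k,[2,50,98],axis=0).round(4).tolist())
    m=abs(k[:,1]+.065)<.013; A=np.c_[k[m,0]-.4965,np.ones(m.sum())]; c=np.linalg.lstsq(A,k[m,2],rcond=None)[0]; print(" slope deg,z@.4965",np.degrees(np.arctan(c[0])),c[1], "x range",np.percentile(k[:,0],[1,99]))
    q=w.reshape(-1,3); mm=(abs(q[:,1]+.1107)<.018)&(q[:,0]>.74)&(q[:,0]<.80)&(q[:,2]>.07)&(q[:,2]<.085); print(" pusher x",np.percentile(q[mm,0],[2,50,98]).round(4))
q=W.reshape(-1,3); k=q[(abs(q[:,1]+.1107)<.01)&(q[:,0]>.6)&(q[:,0]<.8)&(q[:,2]>.086)&(q[:,2]<.096)]; print("base",np.percentile(k[:,0],[99,99.8]))
```

```text
23.275 [ 0.66187192 -0.00201754  0.29791994]
before 784 [[0.4862, -0.0804, 0.0721], [0.4984, -0.0653, 0.0766], [0.5101, -0.0502, 0.0804]]
 slope deg,z@.4965 -15.500483039603639 0.07711641884278332 x range [0.48583357 0.51038669]
 pusher x [0.7737 0.7766 0.7798]
after 445 [[0.4858, -0.0806, 0.038], [0.4974, -0.066, 0.0422], [0.5243, -0.0511, 0.0725]]
 slope deg,z@.4965 34.87030194209736 0.0423520123206207 x range [0.48550181 0.52446416]
 pusher x [0.7518 0.7541 0.7564]
base [0.749876   0.75062226]
```

Run:
```python
from h import *
s=observe(); E,K=T("wrist",s); im,d=cams.capture("wrist"); cv2.imwrite("pics/w6.png",im)
ps=np.radians(8.85); M=np.array([[np.cos(ps),np.sin(ps)],[-np.sin(ps),np.cos(ps)]])
W=cloud("wrist",d,E,K); W[...,:2]=W[...,:2]@M.T
W2=np.load("w2.npy"); W2[...,:2]=W2[...,:2]@M.T
for n,w,i,lo,hi in [("before",W2,cv2.imread("pics/w2.png"),.06,.09),("after",W,im,.025,.055)]:
    r=(i[...,2].astype(int)-np.maximum(i[...,0],i[...,1])>60)
    k=w[r]; k=k[(abs(k[:,0]-.498)<.03)&(abs(k[:,1]+.065)<.012)&(k[:,2]>lo)&(k[:,2]<hi)]
    for x in np.arange(.484,.516,.003):
        b=k[abs(k[:,0]-x)<.0015]; 
        if len(b): print(n,x.round(3),len(b),np.median(b[:,2]).round(4),end="; ")
    l=cv2.fitLine(k[:,[0,2]].astype(np.float32),cv2.DIST_HUBER,0,.002,.001).ravel(); print("\n",n,np.degrees(np.arctan2(l[1],l[0])),l[2:])
x=cv2.resize(im[300:400,210:400],None,fx=4,fy=4); cv2.imwrite("pics/w6c.png",x)
```

```text
before 0.484 1 0.0784; before 0.487 64 0.0795; before 0.49 67 0.079; before 0.493 78 0.0781; before 0.496 75 0.0771; before 0.499 71 0.0764; before 0.502 68 0.0756; before 0.505 73 0.075; before 0.508 81 0.0739; before 0.511 29 0.0729; 
 before -15.683157 [0.49843925 0.07657614]
after 0.484 8 0.0376; after 0.487 34 0.0392; after 0.49 44 0.04; after 0.493 44 0.0409; after 0.496 44 0.0416; after 0.499 40 0.0426; after 0.502 46 0.0438; after 0.505 47 0.0446; after 0.508 27 0.0453; 
 after 17.514105 [0.49702954 0.04209784]
```

View pics/w6c.png

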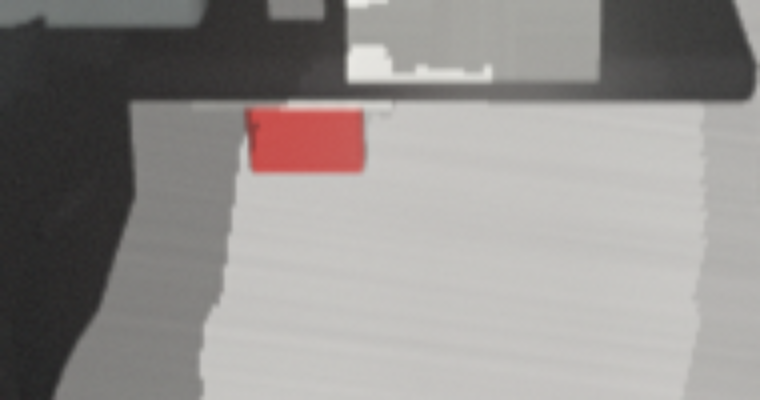

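Run:
```python
from h import *
p,q=cur(); qd=down(np.radians(8.85)); print(p)
p,q=rows(p,q,[.5011,.0119,.160],qd)
rows(p,q,[.5011,.0119,.055],qd,step=.027)
```

```text
[ 0.66197594 -0.00189732  0.29760804]
6 end [0.5011 0.012  0.1599] left deg 0.04
[[-0.87,-0.21,0.77,0,0,0],[-0.87,-0.21,0.77,0,0,0],[-0.87,-0.21,0.76,0,0,0],[-0.87,-0.22,0.77,0,0,0],[-0.87,-0.21,0.76,0,0.01,0],[-0.87,-0.22,0.77,-0.01,0,0]]
5 end [0.5011 0.012  0.0549] left deg 0.04
[[0,0,0.7,0,0,0],[0,0,0.7,0,0,0],[0,0,0.7,0,0,0],[0,0,0.7,0,0,0],[0,0,0.7,0,0,0]]
```

Call:
send_rows(
  plan=[
    [-0.87,-0.21,0.77,0,0,0],
    [-0.87,-0.21,0.77,0,0,0],
    [-0.87,-0.21,0.76,0,0,0],
    [-0.87,-0.22,0.77,0,0,0],
    [-0.87,-0.21,0.76,0,0.01,0],
    [-0.87,-0.22,0.77,-0.01,0,0],
    [0,0,0,0,0,0],
    [0,0,0,0,0,0],
    [0,0,0,0,0,0],
  ],
  grip=0,
)

```text
time_s: 24.5
tool_pos: [0.5042, 0.0114, 0.1615]
orientation: [0.997, 0.077, 0.003, 0.0]
wrist_force: [-0.2, 0.0, 1.1]
finger_gap: 0.01
grip_force: 0.0
```

Call:
send_rows(
  plan=[
    [0,0,0.7,0,0,0],
    [0,0,0.7,0,0,0],
    [0,0,0.7,0,0,0],
    [0,0,0.7,0,0,0],
    [0,0,0.5,0,0,0],
    [0,0,0,0,0,0],
    [0,0,0,0,0,0],
  ],
)

```text
time_s: 25.38
tool_pos: [0.5032, 0.0113, 0.0623]
orientation: [0.997, 0.077, 0.002, 0.001]
wrist_force: [0.3, 0.1, -0.2]
finger_gap: 0.004
grip_force: 0.0
```

Call:
send_rows(
  plan=[
    [-0.13,0,0.25,0,0,0],
    [0,0,0.2,0,0,0],
    [0,0,0.05,0,0,0],
    [0,0,0,0,0,0],
  ],
)

```text
time_s: 25.88
tool_pos: [0.4988, 0.0107, 0.0466]
orientation: [0.997, 0.077, 0.001, 0.001]
wrist_force: [0.0, -0.3, -0.2]
finger_gap: 0.009
grip_force: 0.0
```

Call:
send_rows(
  plan=[
    [0,0,0.05,0,0,0],
    [0,0,0,0,0,0],
  ],
)

```text
time_s: 26.12
tool_pos: [0.4988, 0.0106, 0.0453]
orientation: [0.997, 0.077, 0.001, 0.001]
wrist_force: [-0.8, -0.6, -0.4]
finger_gap: 0.009
grip_force: 0.0
```

Call:
send_rows(
  plan=[
    [0,0,0.05,0,0,0],
    [0,0,0.03,0,0,0],
    [0,0,0,0,0,0],
  ],
)

```text
time_s: 26.5
tool_pos: [0.4991, 0.0107, 0.0435]
orientation: [0.997, 0.077, 0.002, 0.001]
wrist_force: [-0.4, 0.2, 7.1]
finger_gap: 0.008
grip_force: 3.4
```

Call:
send_rows(
  plan=[
    [0,0,0.03,0,0,0],
    [0,0,0,0,0,0],
  ],
)

```text
time_s: 26.75
tool_pos: [0.4991, 0.0106, 0.0432]
orientation: [0.997, 0.077, 0.002, 0.001]
wrist_force: [-1.8, 0.2, 13.4]
finger_gap: 0.004
grip_force: 6.9
```

Call:
send_rows(
  plan=[
    [0,0,0.03,0,0,0],
    [0,0,0,0,0,0],
  ],
)

```text
time_s: 27.0
tool_pos: [0.4992, 0.0107, 0.043]
orientation: [0.997, 0.077, 0.002, 0.001]
wrist_force: [-2.6, 0.9, 21.0]
finger_gap: 0.002
grip_force: 10.5
```

Call:
send_rows(
  plan=[
    [0,0,0.03,0,0,0],
    [0,0,0,0,0,0],
  ],
)

```text
time_s: 27.25
tool_pos: [0.4992, 0.0107, 0.0427]
orientation: [0.997, 0.077, 0.002, 0.001]
wrist_force: [-4.3, 0.1, 27.7]
finger_gap: 0.007
grip_force: 14.2
```

The force climbs steadily while the pad holds at 43 mm, so this is the stop. Retreating.

Call:
send_rows(
  plan=[
    [0,0,-0.2,0,0,0],
    [0,0,-0.6,0,0,0],
    [0,0,-1,0,0,0],
    [0,0,-1,0,0,0],
    [0,0,-1,0,0,0],
    [0,0,-1,0,0,0],
    [0,0,-0.5,0,0,0],
    [0,0,0,0,0,0],
    [0,0,0,0,0,0],
    [0,0,0,0,0,0],
  ],
)

```text
time_s: 28.5
tool_pos: [0.4978, 0.0108, 0.1983]
orientation: [0.997, 0.077, 0.0, 0.001]
wrist_force: [0.8, -0.3, 0.6]
finger_gap: 0.006
grip_force: 0.0
```

Run:
```python
from h import *
s=observe(); print(s["time_s"],s["tool_pos"],s["wrist_force"]); print(order.job_done())
```

```text
28.5 [0.49780213 0.01078998 0.1982797 ] [ 0.76766708 -0.27683982  0.56726228]
the job is handed in; nothing more can be done
None
```

The cartridge is in the cradle with its notch straight up and was driven about 19 mm forward to the home position; the lever is down at its stop (about 31 N at most on the pad), and I handed the job in at 28.5 s with the arm clear; no verdict came back.

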